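# Load the blow-off station and set its air valve

## Robot

A 6-joint arm with a two-finger parallel gripper is mounted at the origin on the work surface. World frame = base frame: x ahead of the robot, y to its left, z up, the work surface at z = 0. Lengths are in m, angles in rad, forces in N, time in s.
With the tool pointing down it reaches from about 0.35 to 0.875 m from the base axis. Payload 4.2 kg.
Tool frame: the origin (TCP) lies midway between the tips of the shut fingers; the grasp point (between the pads) lies 19 mm behind it (manip.pinch_z is the distance from the TCP to the grasp point, in m); z points along the fingers, y is the line along which they close (so a half turn about z gives the same grasp; the last joint's range is limited). The gripper opens to 87 mm and grips with 3 to 60 N. Pads are 19 mm wide; open, the fingers measure 117 mm over their backs; the gripper's body (75 mm by 190 mm) begins 51 mm behind the grasp point.
Start: joints at [1.463, 0.385, 0.008, 0, -1.194, -0.259], TCP at [0.224, 0.583, 0.223] pointing down, gripper open.
Joint ranges: [-3.14, 3.14], [-1.21, 2.06], [-1.07, 1.41], [-3.16, 2.05], [-2.99, -0.16], [-3.1, 3.1]. Speed limits (rad/s): [2.79, 2.79, 3.14, 3.14, 3.14, 3.14].

## Interface

Orientations are given as a unit quaternion [x, y, z, w].
In Python, from plant import manip gives the robot as it stands.
- The arm moves only by the tool jog_arm, never from a script. Its argument "steps" is text: rows parted by semicolons, each of 6 numbers parted by spaces: the shift along the tool's x, y, z as a fraction of full scale, then the turn, a rotation vector about the tool's x, y, z as a fraction of full scale. In form: x y z ax ay az; .... A call has 1 to 5 rows; each row shifts and turns the commanded pose from where the row before left it, along the tool's axes as they then stand; what a row does not reach is not made up. Full scale, the value 1, is 40 mm for a shift and 6 degrees for a turn. A row lasts 1/8 s, in which the tool goes at most 62.5 mm and 10.7 degrees, less where a joint would pass 70% of its speed; a pose out of reach is approached as far as the arm can. A call with a number of a shift or a turn outside -1 to 1 is refused whole. A call with a gripper value outside its range is refused whole. "fingers" is the opening, from -1 (shut) to 1 (fully open), set as the call begins (left out, the last holds). The fingers move at their own pace and stop on an object; "grip_force" is the grip in N (left out, the last holds). Time passes only in rows, so rows that do not move let the fingers close. It gives the time, the measured TCP pose, the force, the opening and the grip force at its end, in the units of the state.
- manip.get_obs(): the state, without advancing time (a new reading comes with each control period).
- manip.snapshot(name): name is "scene" or "top"; returns the picture (384x512x3 uint8, red, green, blue); there is no depth.
- manip.calibration(name): a dict with "fx", "fy", "cx", "cy" (pixels), "R" (3x3) and "t" (3): a world point X has camera coordinates R X + t. Camera axes: x right, y down, z forward; pixel columns grow to the right and rows downward; lengths in m; the calibration is good to about 2 mm. A picture is of the moment at which its call begins. calibration takes no time and is no camera call.
- manip.job_done(): hands the job in; it is judged then, once.
The state is a dict: "time": time; "joint_positions": joint angles; "qd": joint speeds; "joint_efforts": joint torques, N m; "tcp_pos": TCP position; "ee_rot": TCP orientation; "ft_force": force on the tool from outside, world axes, zero at the start; "moment": the same for the moment, N m; "gripper_width": finger opening in m; "finger_force": force on a finger pad.
Only numpy, scipy, OpenCV 4.12 (cv2) and the standard library are available. Lean on these libraries where they do the work, as an engineer would, in place of code of your own. Each camera call takes 0.05 s, during which the arm holds its last target. There are 200 camera calls.

## Task

Lay the loose tabbed channel in the empty blue nest, flat on the nest floor and the same way round as the two already loaded: open side up, tab towards the robot and away from the nozzles. Then set the air valve: turn the red wheel clockwise until it is hard against its stop, back it off counter-clockwise two full turns, and finish while still gripping the wheel's black handle there, so that the air can be shut at once when the line comes on. Leave the other things on the bench and the loaded channels where they are.

Things in the scene. Friction and masses are not known exactly. Their poses are not given: they have to be found in the camera images.
- channel: The loose part: folded aluminium U-channel, 80 mm long (its x), 36 mm wide (its y, over its two 3 mm walls), 30 mm high, about 60 g, lying on the bench open side up. A flat tab 20 x 20 x 3 mm with a hole sticks out of its web at the -x end only. Origin: centre of the underside of the 80 mm length; z up.
- channel_tab (a point): Middle of the upper face of the loose channel's tab: 50 mm from the channel's origin along its -x, 3 mm above its underside.
- station: The fixed blow-off station: steel swarf tray 210 x 255 mm with 12 mm lips, holding the nests; behind them an air pipe 60 mm above the bench, 70 mm beyond the origin along x, with nozzles reaching back to about x = 33 mm; the valve stands in the same pipe at x = 70, y = 190 mm. Origin at bench height; x away from the robot, y to the left.
- nest: The empty one of three fixed blue nests, 80 mm apart. Base 102 x 58 x 8 mm; flared side rails 41 mm apart inside, up to 16 mm above its underside; two 6 mm high stops at x = -46 mm, 30 mm apart, with the tab going between them. Origin: centre of its underside; x points away from the robot to the nozzles. A loaded channel's axes are parallel to the nest's, its origin 8 mm above the nest's (12 mm above the bench), tab at -x.
- channel_a: A channel like the loose one, already loaded the right way round in a neighbouring nest; not fastened. Not to be moved.
- channel_b: Another such channel, loaded in the third nest; not fastened. Not to be moved.
- valve_wheel (a joint): Turning of the red valve wheel about its upright stem, rad: 0 is closed against its firm stop, grows as it is turned counter-clockwise seen from above (opening), 6.283 a turn, five turns in all. Starts about 0.3 to 0.85 of a turn open. It stays where left and takes about 0.1 N m (2 to 3 N at the handle) to turn.
- wheel_hub (a point): Centre of the red wheel, on the stem axis at mid-rim height: 134 mm above the bench when closed; it climbs 2 mm per turn of opening. Wheel 102 mm over its 12 mm thick rim, three spokes; the hub rises 12 mm above mid-rim. It sits on a brass globe valve at the left end of the station; a round gauge (top about 130 mm above the bench) stands 100 mm to its right.
- handle_mid (a point): Middle of the black upright handle on the wheel's rim, 45 mm from the wheel's axis: a round grip 19 mm in diameter (15 mm at its ends), 46 mm tall, from 7.5 to 53.5 mm above mid-rim, this point 30.5 mm above it. It revolves freely about its own upright axis, so a gripper holding it from above can go round the circle without turning.
- riveter: Red and black air riveter lying on its side, about 220 x 185 mm, 58 mm high. Bystander.
- spanner: Steel spanner, 170 mm long, lying in front of the valve. Bystander.
- rivet_tin: Jar of rivets with yellow cap, 72 mm across, 85 mm high. Bystander.
- spray_bottle: White and yellow spray bottle with red head, 72 mm across, 187 mm high, behind the nozzle bar. Bystander.
- offcut_bin: Open yellow bin, 150 x 110 x 70 mm. Bystander.
- sander: Teal and black orbital sander standing on its pad, 124 mm across, 128 mm high. Bystander.
- valve_handle: The same black handle as a part; its origin lies on its own axis at its lower end, 7.5 mm above the rim's middle.
Not all that is in view belongs to the job. What is shaped like the channel but brown or turquoise is not meant.

How it is judged:
By the outcome, as a careful person would: the job done as asked, in the order asked, and still so for the second after the job is handed in, while the arm keeps its last pose, push and grip.
It also fails if it takes over 72 s, if anything falls off the work surface, if the arm or the gripper's body presses on something with over 40 N, if the wrist force passes 120 N, or if a joint passes its speed limit or range.

## Working session

There is one attempt and no reset: what is moved stays moved. The work goes in short steps, Python scripts to look and compute and a tool call to move; the robot and the scene stay as the last step left them, time stands still between calls to the robot, and variables do not carry over. Pictures are saved under pics/ and viewed, at most 10 in all, crops included, and the job is handed in when it is done.

Besides the shell and the picture viewer there is one more tool, called after "Call:" by a JSON object that holds its "op" and its "data", one argument or row to a line. jog_arm: Moves the arm, as the interface text tells. Its arguments: {"type":"object","properties":{"steps":{"type":"string"},"fingers":{"type":"number"},"grip_force":{"type":"number"}},"required":["steps"]}

```bash
mkdir -p pics; ls
cat > h.py <<'E'
import numpy as np, cv2
from plant import manip
def snap(n,f):
    im=manip.snapshot(n)[:,:,::-1]; cv2.imwrite(f'pics/{f}.png',im); return im
def ray(n,u,v,z):
    c=manip.calibration(n); R=np.array(c['R']);t=np.array(c['t'])
    o=-R.T@t; d=R.T@np.array([(u-c['cx'])/c['fx'],(v-c['cy'])/c['fy'],1])
    return o+d*(z-o[2])/d[2]
def proj(n,X):
    c=manip.calibration(n); p=np.array(c['R'])@np.array(X)+np.array(c['t'])
    return np.array([c['fx']*p[0]/p[2]+c['cx'],c['fy']*p[1]/p[2]+c['cy']])
E
python3 - <<'E'
from h import *
a=snap('scene','s0');b=snap('top','t0')
cv2.imwrite('pics/t0b.png',cv2.resize(b,(800,600),interpolation=cv2.INTER_CUBIC))
for n in('scene','top'):
    c=manip.calibration(n);R=np.array(c['R']);print(n,c['fx'],(-R.T@np.array(c['t'])).round(3),R.round(2).tolist())
o=manip.get_obs();print({k:np.round(o[k],3) for k in o})
E
```

```text
pics
scene 499.3637447193041 [ 1.099 -0.398  1.426] [[0.57, 0.82, -0.01], [0.71, -0.5, -0.5], [-0.42, 0.28, -0.86]]
top 419.5382275479099 [0.245 0.042 1.513] [[-0.03, -1.0, -0.01], [-0.99, 0.03, -0.16], [0.16, 0.01, -0.99]]
{'time': np.float64(0.1), 'joint_positions': array([ 1.463,  0.386,  0.007, -0.   , -1.194, -0.259]), 'qd': array([ 0.001, -0.004,  0.002,  0.002,  0.   , -0.001]), 'joint_efforts': array([-0.0000e+00, -3.9169e+01,  1.8794e+01,  4.2320e+00,  1.4000e-02,
       -0.0000e+00]), 'tcp_pos': array([0.224, 0.583, 0.222]), 'ee_rot': array([ 0.983, -0.182, -0.   ,  0.001]), 'ft_force': array([-0.749,  0.181, -0.589]), 'moment': array([-0.005, -0.043, -0.04 ]), 'finger_force': np.float64(0.0), 'gripper_width': np.float64(0.087)}
```

View pics/t0b.png

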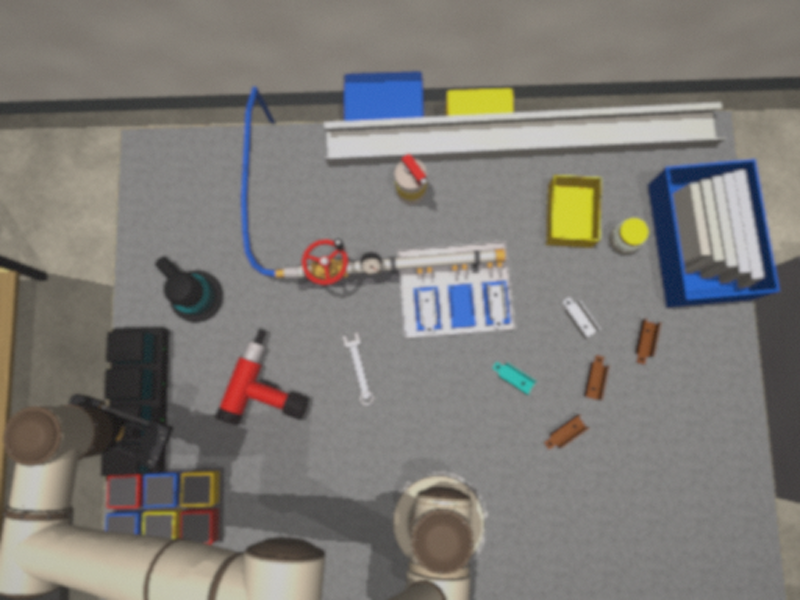

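View pics/s0.png

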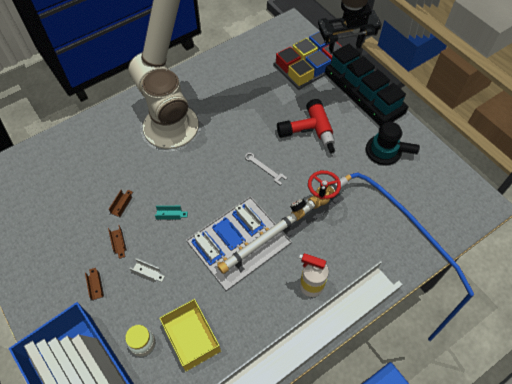

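The top view (800x600) shows these channel look-alikes: a silver one at (579,317), turquoise at (514,378), and brown at (648,341), (596,378) and (566,432). The two loaded ones are at (428,308) and (497,303). I choose the silver one; the empty nest is the middle one at (461,306). The wheel is at (325,262), with its handle near (339,244).

Run:
```python
from h import *
a=cv2.imread('pics/s0.png');b=cv2.imread('pics/t0.png')
def crop(im,x,y,w,h,s): return cv2.resize(im[y:y+h,x:x+w],None,fx=s,fy=s,interpolation=cv2.INTER_CUBIC)
# 400x300 tiles: top channel, scene channel, top station, scene wheel
m=np.vstack([np.hstack([crop(b,345,184,50,37,8)[:296],crop(a,120,252,50,37,8)]),np.hstack([crop(b,250,150,80,60,5),crop(a,295,162,80,60,5)])])
cv2.imwrite('pics/m0.png',m)
```

```text
(no output)
```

View pics/m0.png

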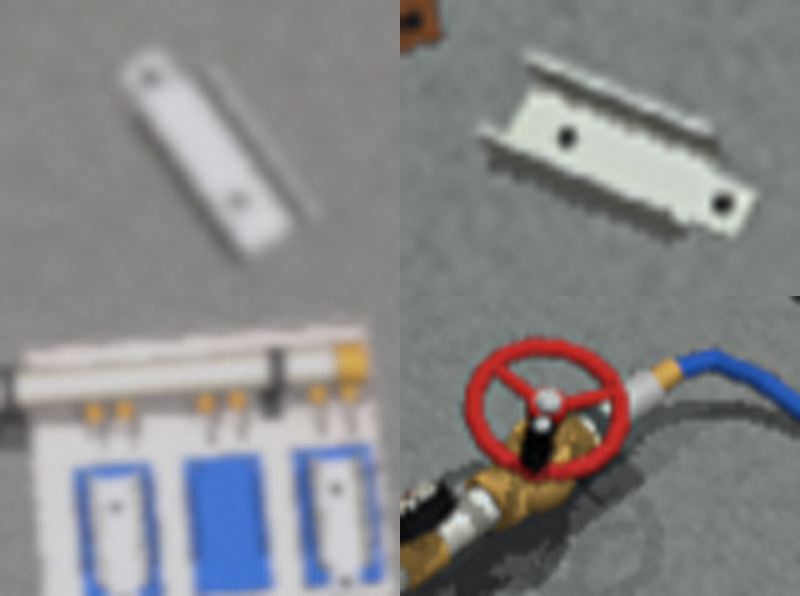

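Run:
```python
from h import *
a=cv2.imread('pics/s0.png');b=cv2.imread('pics/t0.png')
# channel holes
f=lambda x0,X,s: x0+(X+.5)/s-.5
for n,th,wh in(('top',(f(345,150,8),f(184,77,8)),(f(345,238,8),f(184,200,8))),('scene',(f(120,322,8),f(252,204,8)),(f(120,167,8),f(252,137,8)))):
    t=ray(n,*th,.002);w=ray(n,*wh,.002);d=w-t
    print(n,'tab',t.round(4),'web',w.round(4),np.linalg.norm(d).round(4),'yaw',np.degrees(np.arctan2(d[1],d[0])).round(1))
for n,im in(('top',b),('scene',a)):
    B,G,R=[im[:,:,i].astype(int) for i in range(3)]
    bl=((B>R+60)&(B>G+35)).astype(np.uint8); red=((R>G+70)&(R>B+70)).astype(np.uint8)
    k,l,s,c=cv2.connectedComponentsWithStats(bl)
    for i in range(1,k):
        if s[i,4]>60:
            P=np.array([ray(n,u,v,.012)[:2] for v,u in zip(*np.nonzero(l==i))]);r=cv2.minAreaRect((P*1000).astype(np.float32))
            if abs(P.mean(0)[0]-.55)<.2 and abs(P.mean(0)[1])<.3: print(n,'blue',s[i],np.round(r[0],1),np.round(r[1],1),round(r[2],1),P.mean(0).round(4))
    k,l,s,c=cv2.connectedComponentsWithStats(red)
    for i in range(1,k):
        if s[i,4]>60:
            P=np.array([ray(n,u,v,.136)[:2] for v,u in zip(*np.nonzero(l==i))])
            r=cv2.fitEllipse(cv2.convexHull((P*1000).astype(np.float32)));print(n,'red',s[i],np.round(r[0],1),np.round(r[1],1))
print('handle', ray('scene',f(295,141,5),f(162,129,5),.19), ray('top',339/1.5625,244/1.5625,.19))
```

```text
top tab [ 0.4851 -0.3181  0.002 ] web [ 0.4277 -0.354   0.002 ] 0.0678 yaw -148.0
scene tab [ 0.4819 -0.3186  0.002 ] web [ 0.4242 -0.3536  0.002 ] 0.0675 yaw -148.8Traceback (most recent call last):
  File "<stdin>", line 14, in <module>
  File "h.py", line 6, in ray
    c=manip.calibration(n); R=np.array(c['R']);t=np.array(c['t'])
ValueError: time passes only in moves, steps and waits
```

```bash
cat > h.py <<'E'
import numpy as np, cv2
from plant import manip
C={n:{k:np.array(v) for k,v in manip.calibration(n).items()} for n in('scene','top')}
def snap(n,f):
    im=manip.snapshot(n)[:,:,::-1]; cv2.imwrite(f'pics/{f}.png',im); return im
def ray(n,u,v,z):
    c=C[n]; R=c['R'];o=-R.T@c['t']; d=R.T@np.array([(u-c['cx'])/c['fx'],(v-c['cy'])/c['fy'],1])
    return o+d*(z-o[2])/d[2]
def proj(n,X):
    c=C[n]; p=c['R']@np.array(X)+c['t']
    return np.array([c['fx']*p[0]/p[2]+c['cx'],c['fy']*p[1]/p[2]+c['cy']])
E
python3 - <<'E'
from h import *
a=cv2.imread('pics/s0.png');b=cv2.imread('pics/t0.png')
f=lambda x0,X,s: x0+(X+.5)/s-.5
for n,im in(('top',b),('scene',a)):
    B,G,R=[im[:,:,i].astype(int) for i in range(3)]
    bl=((B>R+60)&(B>G+35)).astype(np.uint8); red=((R>G+70)&(R>B+70)).astype(np.uint8)
    k,l,s,c=cv2.connectedComponentsWithStats(bl)
    for i in range(1,k):
        if s[i,4]>60:
            P=np.array([ray(n,u,v,.012)[:2] for v,u in zip(*np.nonzero(l==i))]);r=cv2.minAreaRect((P*1000).astype(np.float32))
            if abs(P.mean(0)[0]-.55)<.2 and abs(P.mean(0)[1])<.3: print(n,'blue',s[i],np.round(r[0],1),np.round(r[1],1),round(r[2],1),P.mean(0).round(4))
    k,l,s,c=cv2.connectedComponentsWithStats(red)
    for i in range(1,k):
        if s[i,4]>60:
            P=np.array([ray(n,u,v,.136)[:2] for v,u in zip(*np.nonzero(l==i))])
            r=cv2.fitEllipse(cv2.convexHull((P*1000).astype(np.float32)));print(n,'red',s[i],np.round(r[0],1),np.round(r[1],1))
print('handle', ray('scene',f(295,141,5),f(162,129,5),.19), ray('top',339/1.5625,244/1.5625,.19))
E
```

```text
top blue [309 180  15  28  94] [ 487.8 -145.1] [50.9 99.7] 87.4 [ 0.4991 -0.1357]
top blue [287 182  17  28 400] [483.7 -69. ] [99.8 52.8] 3.4 [ 0.4834 -0.0689]
top red [257  99  15  17 117] [774.5  34.2] [29.6 70.4]
top red [193 153  30  29 322] [567.8 231. ] [97.9 98.8]
top red [141 229  43  36 745] [298.6 385.9] [122.5 148.9]
top red [ 69 304  21  21  73] [-28.1 516.3] [110.2 290.8]
scene blue [233 211  32  25 148] [476.7   9.5] [104.7  57.2] 3.3 [ 0.4916 -0.0028]
scene blue [212 217  33  33 537] [480.9 -70. ] [105.3  57.8] 3.1 [ 0.4821 -0.0703]
scene blue [192 231  33  34 182] [ 485.2 -149.6] [104.3  57.7] 3.2 [ 0.4975 -0.1553]
scene red [291 104  41  31 624] [350.5 351.7] [135.  141.6]
scene red [308 170  33  29 326] [565.9 230.5] [ 97.1 100. ]
scene red [302 254  24  14 182] [742.9  48.4] [28.3 74.7]
handle [0.59570884 0.19378249 0.19      ] [0.59115354 0.19214153 0.19      ]
```

The two cameras agree, so the estimates are:

| Item | Position (m) | Direction or yaw |
|---|---|---|
| Channel origin | (0.441, -0.345) | +x at -148.4° |
| Nest | (0.482, -0.070) | yaw 3.1° |
| Wheel | (0.567, 0.231) | – |
| Handle | about (0.594, 0.193) | – |

The distances match the sizes given.

```bash
cat >> h.py <<'E'
from scipy.spatial.transform import Rotation as Ro
def plan(wps, start=None, step=38., dstep=5.9):
    """wps: (x,y,z,psi_deg) tool-down waypoints; prints rows; start (pos,psi) of commanded pose"""
    if start is None:
        o=manip.get_obs();p=np.array(o['tcp_pos']);X=Ro.from_quat(o['ee_rot']).as_matrix()[:,0];ps=np.degrees(np.arctan2(X[1],X[0]))
    else: p,ps=np.array(start[:3],float),start[3]
    rows=[]
    for w in wps:
        n=int(max(1,np.ceil(np.linalg.norm(np.array(w[:3])-p)*1e3/step),np.ceil(abs(w[3]-ps)/dstep)))
        p0,s0=p.copy(),ps
        for i in range(1,n+1):
            q=p0+(np.array(w[:3])-p0)*i/n; s=s0+(w[3]-s0)*i/n
            c,t=np.cos(np.radians(ps)),np.sin(np.radians(ps)); Rm=np.array([[c,t,0],[t,-c,0],[0,0,-1]])
            d=np.round(Rm.T@(q-p)/.04,2); a=np.round(-(s-ps)/6,2)
            p=p+Rm@d*.04; ps-=a*6
            rows.append(' '.join('%g'%(v+0) for v in d)+' 0 0 %g'%(a+0))
    for i in range(0,len(rows),5): print('; '.join(rows[i:i+5]))
    print('end',p.round(4),round(ps,2))
def st():
    o=manip.get_obs();X=Ro.from_quat(o['ee_rot']).as_matrix();print(round(float(o['time']),2),np.round(o['tcp_pos'],4),'psi',np.degrees(np.arctan2(X[1,0],X[0,0])).round(2),'down',X[:,2].round(3),'w',round(float(o['gripper_width']),4),'F',np.round(o['ft_force'],1))
E
python3 -c "
from h import *
plan([(.42,.12,.24,-95),(.441,-.3447,.1,-148.4)])"
```

```text
0.62 0.65 -0.03 0 0 0.88; 0.68 0.58 -0.04 0 0 0.88; 0.73 0.52 -0.03 0 0 0.88; 0.78 0.45 -0.03 0 0 0.88; 0.82 0.38 -0.03 0 0 0.88
0.84 0.3 -0.04 0 0 0.88; 0.87 0.23 -0.03 0 0 0.88; 0.89 0.14 -0.03 0 0 0.89; 0.89 0.05 -0.04 0 0 0.88; 0.9 -0.02 -0.03 0 0 0.88
0.89 -0.11 -0.03 0 0 0.88; 0.88 -0.19 -0.04 0 0 0.88; 0.86 -0.26 -0.03 0 0 0.88; 0.82 -0.35 -0.03 0 0 0.88; 0.89 -0.12 0.27 0 0 0.68
0.87 -0.18 0.27 0 0 0.69; 0.86 -0.24 0.27 0 0 0.68; 0.85 -0.31 0.27 0 0 0.69; 0.81 -0.36 0.27 0 0 0.68; 0.79 -0.42 0.26 0 0 0.69
0.76 -0.48 0.27 0 0 0.68; 0.72 -0.53 0.27 0 0 0.69; 0.68 -0.58 0.27 0 0 0.68; 0.64 -0.63 0.27 0 0 0.69; 0.59 -0.67 0.27 0 0 0.68
0.54 -0.72 0.27 0 0 0.68; 0.49 -0.74 0.27 0 0 0.69
end [ 0.4409 -0.3445  0.0999] -148.41
```

Call:
{"op": "jog_arm", "data": {
  "steps": "0.62 0.65 -0.03 0 0 0.88; 0.68 0.58 -0.04 0 0 0.88; 0.73 0.52 -0.03 0 0 0.88; 0.78 0.45 -0.03 0 0 0.88; 0.82 0.38 -0.03 0 0 0.88",
  "fingers": 1,
  "grip_force": 15
}}

```text
time: 0.72
tcp_pos: [0.2945, 0.4166, 0.2286]
ee_rot: [0.915, -0.403, -0.0, 0.0]
ft_force: [0.4, 0.8, -0.2]
gripper_width: 0.0871
finger_force: 0.0
```

Call:
{"op": "jog_arm", "data": {
  "steps": "0.84 0.3 -0.04 0 0 0.88; 0.87 0.23 -0.03 0 0 0.88; 0.89 0.14 -0.03 0 0 0.89; 0.89 0.05 -0.04 0 0 0.88; 0.9 -0.02 -0.03 0 0 0.88"
}}

```text
time: 1.35
tcp_pos: [0.3643, 0.2515, 0.2355]
ee_rot: [0.798, -0.602, -0.0, 0.0]
ft_force: [1.4, 0.7, -0.4]
gripper_width: 0.0868
finger_force: 0.0
```

Call:
{"op": "jog_arm", "data": {
  "steps": "0.89 -0.11 -0.03 0 0 0.88; 0.88 -0.19 -0.04 0 0 0.88; 0.86 -0.26 -0.03 0 0 0.88; 0.82 -0.35 -0.03 0 0 0.88; 0.89 -0.12 0.27 0 0 0.68"
}}

```text
time: 1.98
tcp_pos: [0.4229, 0.084, 0.2304]
ee_rot: [-0.648, 0.762, -0.0, 0.001]
ft_force: [-0.6, 0.8, -0.5]
gripper_width: 0.0869
finger_force: 0.0
```

Call:
{"op": "jog_arm", "data": {
  "steps": "0.87 -0.18 0.27 0 0 0.69; 0.86 -0.24 0.27 0 0 0.68; 0.85 -0.31 0.27 0 0 0.69; 0.81 -0.36 0.27 0 0 0.68; 0.79 -0.42 0.26 0 0 0.69"
}}

```text
time: 2.6
tcp_pos: [0.4295, -0.0948, 0.176]
ee_rot: [-0.502, 0.865, 0.0, -0.0]
ft_force: [0.5, 0.4, 0.7]
gripper_width: 0.0872
finger_force: 0.0
```

Call:
{"op": "jog_arm", "data": {
  "steps": "0.76 -0.48 0.27 0 0 0.68; 0.72 -0.53 0.27 0 0 0.69; 0.68 -0.58 0.27 0 0 0.68; 0.64 -0.63 0.27 0 0 0.69; 0.59 -0.67 0.27 0 0 0.68"
}}

```text
time: 3.22
tcp_pos: [0.4377, -0.2737, 0.1219]
ee_rot: [-0.339, 0.941, 0.0, -0.0]
ft_force: [0.7, 0.3, -0.5]
gripper_width: 0.0868
finger_force: 0.0
```

Call:
{"op": "jog_arm", "data": {
  "steps": "0.54 -0.72 0.27 0 0 0.68; 0.49 -0.74 0.27 0 0 0.69; 0 0 0 0 0 0"
}}

```text
time: 3.6
tcp_pos: [0.4403, -0.3454, 0.0992]
ee_rot: [-0.271, 0.963, 0.001, -0.001]
ft_force: [-0.2, 0.1, -0.1]
gripper_width: 0.0871
finger_force: 0.0
```

Run:
```python
from h import *
st()
a=snap('scene','s1');b=snap('top','t1')
cv2.imwrite('pics/m1.png',np.hstack([cv2.resize(b[170:240,340:410],(400,400),interpolation=3),cv2.resize(a[230:300,110:180],(400,400),interpolation=3)]))
plan([(.441,-.3447,.011,-148.4)])
```

```text
3.6 [ 0.4403 -0.3454  0.0992] psi -148.58 down [-0.003  0.001 -1.   ] w 0.0871 F [-0.2  0.1 -0.1]
0 -0.01 0.75 0 0 0; 0 0 0.74 0 0 0; 0 -0.01 0.75 0 0 0
end [ 0.4411 -0.3446  0.0108] -148.42
```

View pics/m1.png

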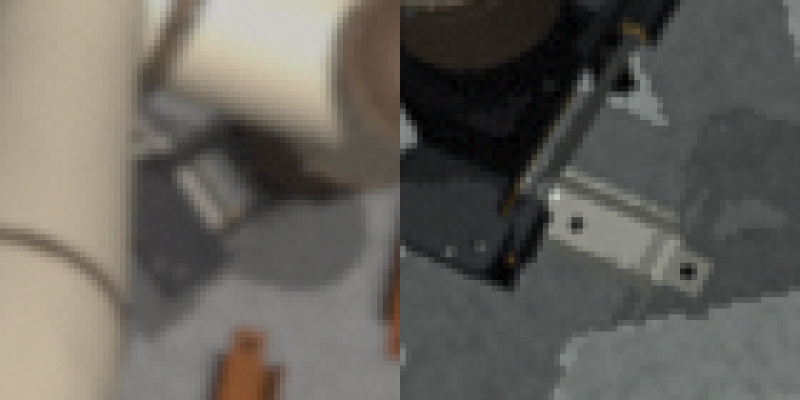

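In the scene crop the open fingers straddle the silver channel, with the web hole at (576,222) and the tab hole at (687,271). I'll descend and grip.

Call:
{"op": "jog_arm", "data": {
  "steps": "0 0 0.75 0 0 0; 0 0 0.74 0 0 0; 0 0 0.7 0 0 0; 0 0 0 0 0 0; 0 0 0 0 0 0"
}}

```text
time: 4.32
tcp_pos: [0.4422, -0.3439, 0.0147]
ee_rot: [-0.273, 0.962, -0.001, 0.001]
ft_force: [-0.0, 0.8, 0.9]
gripper_width: 0.0875
finger_force: 0.0
```

Call:
{"op": "jog_arm", "data": {
  "steps": "0 0 0 0 0 0; 0 0 0 0 0 0; 0 0 0 0 0 0; 0 0 0 0 0 0",
  "fingers": -1,
  "grip_force": 12
}}

```text
time: 4.82
tcp_pos: [0.4413, -0.3441, 0.0135]
ee_rot: [-0.272, 0.962, -0.0, 0.0]
ft_force: [-1.2, -0.2, 0.1]
gripper_width: 0.0549
finger_force: 0.0
```

Call:
{"op": "jog_arm", "data": {
  "steps": "0 0 0 0 0 0; 0 0 0 0 0 0; 0 0 0 0 0 0; 0 0 0 0 0 0; 0 0 0 0 0 0"
}}

```text
time: 5.45
tcp_pos: [0.4412, -0.344, 0.0133]
ee_rot: [-0.272, 0.962, 0.0, -0.0]
ft_force: [0.3, -0.6, -0.0]
gripper_width: 0.0358
finger_force: 12.0
```

Call:
{"op": "jog_arm", "data": {
  "steps": "0 0 -0.3 0 0 0; 0 0 -0.8 0 0 0; 0 0 -0.9 0 0 0; 0 0 -0.6 0 0 0; 0 0 0 0 0 0"
}}

```text
time: 6.08
tcp_pos: [0.4426, -0.3446, 0.1202]
ee_rot: [-0.272, 0.962, -0.002, 0.002]
ft_force: [-0.1, -0.3, -0.3]
gripper_width: 0.0362
finger_force: 12.0
```

Run:
```python
from h import *
st()
plan([(.482,-.0695,.12,3.1)])
```

```text
6.08 [ 0.4426 -0.3446  0.1202] psi -148.38 down [ 0.005 -0.002 -1.   ] w 0.0362 F [-0.1 -0.3 -0.3]
-0.17 0.21 0 0 0 -0.97; -0.19 0.18 0 0 0 -0.97; -0.21 0.17 0 0 0 -0.97; -0.23 0.14 0 0 0 -0.97; -0.23 0.12 0 0 0 -0.98
-0.25 0.1 0 0 0 -0.97; -0.26 0.07 0 0 0 -0.97; -0.27 0.04 0 0 0 -0.97; -0.26 0.02 0 0 0 -0.97; -0.27 -0.01 0 0 0 -0.97
-0.26 -0.04 0 0 0 -0.97; -0.26 -0.06 0 0 0 -0.97; -0.26 -0.09 0 0 0 -0.97; -0.24 -0.12 0 0 0 -0.97; -0.23 -0.13 0 0 0 -0.98
-0.21 -0.17 0 0 0 -0.97; -0.19 -0.18 0 0 0 -0.97; -0.18 -0.2 0 0 0 -0.97; -0.15 -0.22 0 0 0 -0.97; -0.14 -0.23 0 0 0 -0.97
-0.1 -0.24 0 0 0 -0.97; -0.08 -0.26 0 0 0 -0.97; -0.06 -0.26 0 0 0 -0.97; -0.03 -0.27 0 0 0 -0.97; 0 -0.26 0 0 0 -0.98
0.02 -0.27 0 0 0 -0.97
end [ 0.4819 -0.0695  0.1202] 3.12
```

Call:
{"op": "jog_arm", "data": {
  "steps": "-0.17 0.21 0 0 0 -0.97; -0.19 0.18 0 0 0 -0.97; -0.21 0.17 0 0 0 -0.97; -0.23 0.14 0 0 0 -0.97; -0.23 0.12 0 0 0 -0.98"
}}

```text
time: 6.7
tcp_pos: [0.4481, -0.2906, 0.1163]
ee_rot: [-0.507, 0.862, 0.001, -0.001]
ft_force: [0.9, 0.7, -0.1]
gripper_width: 0.0364
finger_force: 12.0
```

Call:
{"op": "jog_arm", "data": {
  "steps": "-0.25 0.1 0 0 0 -0.97; -0.26 0.07 0 0 0 -0.97; -0.27 0.04 0 0 0 -0.97; -0.26 0.02 0 0 0 -0.97; -0.27 -0.01 0 0 0 -0.97"
}}

```text
time: 7.32
tcp_pos: [0.4556, -0.2375, 0.1163]
ee_rot: [0.707, -0.707, -0.001, 0.001]
ft_force: [-0.4, 0.8, -1.1]
gripper_width: 0.0357
finger_force: 12.0
```

Call:
{"op": "jog_arm", "data": {
  "steps": "-0.26 -0.04 0 0 0 -0.97; -0.26 -0.06 0 0 0 -0.97; -0.26 -0.09 0 0 0 -0.97; -0.24 -0.12 0 0 0 -0.97; -0.23 -0.13 0 0 0 -0.98"
}}

```text
time: 7.95
tcp_pos: [0.4629, -0.1847, 0.1164]
ee_rot: [0.863, -0.506, -0.001, 0.0]
ft_force: [-0.6, 0.3, 0.1]
gripper_width: 0.0359
finger_force: 12.0
```

Call:
{"op": "jog_arm", "data": {
  "steps": "-0.21 -0.17 0 0 0 -0.97; -0.19 -0.18 0 0 0 -0.97; -0.18 -0.2 0 0 0 -0.97; -0.15 -0.22 0 0 0 -0.97; -0.14 -0.23 0 0 0 -0.97"
}}

```text
time: 8.57
tcp_pos: [0.4706, -0.1319, 0.1164]
ee_rot: [0.962, -0.273, -0.001, 0.0]
ft_force: [-1.0, -0.0, -0.4]
gripper_width: 0.0359
finger_force: 12.0
```

Call:
{"op": "jog_arm", "data": {
  "steps": "-0.1 -0.24 0 0 0 -0.97; -0.08 -0.26 0 0 0 -0.97; -0.06 -0.26 0 0 0 -0.97; -0.03 -0.27 0 0 0 -0.97; 0 -0.26 0 0 0 -0.98"
}}

```text
time: 9.2
tcp_pos: [0.4784, -0.0793, 0.1164]
ee_rot: [1.0, -0.022, -0.001, 0.0]
ft_force: [0.3, 0.2, -1.0]
gripper_width: 0.036
finger_force: 12.0
```

Call:
{"op": "jog_arm", "data": {
  "steps": "0.02 -0.27 0 0 0 -0.97; 0 0 0 0 0 0; 0 0 0 0 0 0"
}}

```text
time: 9.57
tcp_pos: [0.4801, -0.0691, 0.1169]
ee_rot: [1.0, 0.026, -0.001, 0.0]
ft_force: [0.7, -0.2, 0.4]
gripper_width: 0.0358
finger_force: 12.0
```

Run:
```python
from h import *
st()
a=snap('scene','s2');b=snap('top','t2')
cv2.imwrite('pics/m2.png',np.hstack([cv2.resize(b[155:225,250:320],(400,400),interpolation=3),cv2.resize(a[180:280,180:280],(400,400),interpolation=3)]))
for dx in(-50,-30,30): print(dx,proj('scene',np.array([.482,-.0695,.110])+.001*dx*np.array([.9985,.054,0])))
```

```text
9.57 [ 0.4801 -0.0691  0.1169] psi 3.01 down [-0.001 -0.    -1.   ] w 0.0358 F [ 0.7 -0.2  0.4]
-50 [216.7684457 206.8334128]
-30 [220.69140897 211.40137614]
30 [232.7159492 225.4029497]
```

View pics/m2.png

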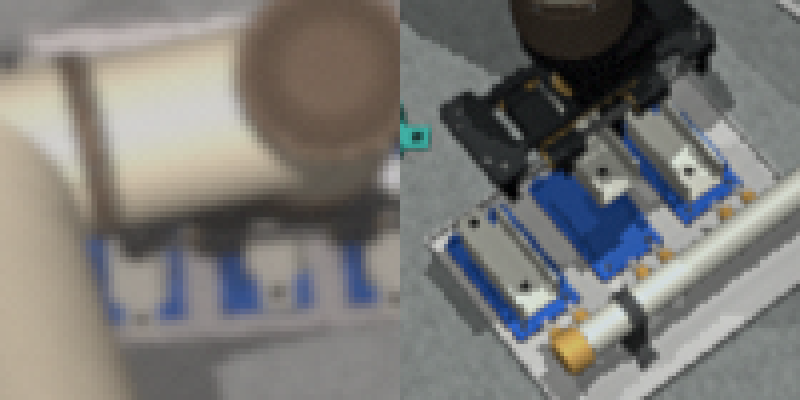

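The top crop shows the held tab hole at (280,291). The scene crop shows the held web hole at (602,171) and the loaded channels' web holes at (525,286) and (690,171), with the empty nest between them.

Run:
```python
from h import *
g=lambda x,y:(180+(x-400+.5)/4-.5,180+(y+.5)/4-.5)
a=ray('scene',*g(525,286),.015);b=ray('scene',*g(690,171),.015);h=ray('scene',*g(602,171),.1069)
print('loaded web',a,b,'mean',(a+b)/2,'held web',h)
print('loaded tab (scene)',ray('scene',*g(475,222),.015))
t=lambda x,y:(250+(x+.5)/5.714-.5,155+(y+.5)/5.714-.5)
print('held tab top',ray('top',*t(280,291),.1069),'loaded tab top',ray('top',*t(141,318),.015))
```

```text
loaded web [ 0.50445457 -0.14851244  0.015     ] [0.49620485 0.01231533 0.015     ] mean [ 0.50032971 -0.06809856  0.015     ] held web [ 0.4977659  -0.06777393  0.1069    ]
loaded tab (scene) [ 0.4358412  -0.15109117  0.015     ]
held tab top [ 0.43285433 -0.07247364  0.1069    ] loaded tab top [0.43059254 0.00810539 0.015     ]
```

Call:
{"op": "jog_arm", "data": {
  "steps": "0.05 -0.01 0.5 0 0 0.01; 0 0 0.7 0 0 0; 0 0 0.5 0 0 0; 0 0 0.3 0 0 0; 0 0 0.1 0 0 0"
}}

```text
time: 10.3
tcp_pos: [0.4824, -0.0687, 0.0329]
ee_rot: [1.0, 0.026, -0.0, 0.0]
ft_force: [0.7, 0.0, -0.4]
gripper_width: 0.0357
finger_force: 12.0
```

Call:
{"op": "jog_arm", "data": {
  "steps": "0 0 0.05 0 0 0; 0 0 0.05 0 0 0; 0 0 0 0 0 0"
}}

```text
time: 10.68
tcp_pos: [0.4828, -0.0684, 0.0297]
ee_rot: [1.0, 0.027, 0.0, -0.0]
ft_force: [-0.4, 0.6, -0.9]
gripper_width: 0.0359
finger_force: 12.0
```

Call:
{"op": "jog_arm", "data": {
  "steps": "0 0 0.05 0 0 0; 0 0 0.04 0 0 0; 0 0 0 0 0 0"
}}

```text
time: 11.05
tcp_pos: [0.4824, -0.0684, 0.0256]
ee_rot: [1.0, 0.027, -0.0, 0.0]
ft_force: [0.2, -0.6, -1.6]
gripper_width: 0.0358
finger_force: 12.0
```

Call:
{"op": "jog_arm", "data": {
  "steps": "0 0 0.04 0 0 0; 0 0 0 0 0 0; 0 0 0 0 0 0"
}}

```text
time: 11.42
tcp_pos: [0.4827, -0.0684, 0.0253]
ee_rot: [1.0, 0.027, 0.0, 0.0]
ft_force: [-2.7, 1.5, 8.3]
gripper_width: 0.036
finger_force: 12.0
```

Contact at exactly the seated height (8 N). I'll release and lift.

Call:
{"op": "jog_arm", "data": {
  "steps": "0 0 -0.03 0 0 0; 0 0 0 0 0 0; 0 0 0 0 0 0; 0 0 0 0 0 0; 0 0 0 0 0 0",
  "fingers": 0.25
}}

```text
time: 12.05
tcp_pos: [0.4825, -0.0684, 0.0252]
ee_rot: [1.0, 0.027, -0.0, 0.0]
ft_force: [0.3, 0.6, 0.0]
gripper_width: 0.0542
finger_force: 0.0
```

Call:
{"op": "jog_arm", "data": {
  "steps": "0 0 -0.3 0 0 0; 0 0 -0.8 0 0 0; 0 0 -1 0 0 0; 0 0 -1 0 0 0; 0 0 -1 0 0 0"
}}

```text
time: 12.68
tcp_pos: [0.4823, -0.0685, 0.1917]
ee_rot: [1.0, 0.027, 0.001, -0.0]
ft_force: [1.7, -0.5, -0.9]
gripper_width: 0.0549
finger_force: 0.0
```

Run:
```python
from h import *
st(); plan([(.48,-.03,.24,3),(.48,.15,.24,-40)])
```

```text
12.68 [ 0.4823 -0.0685  0.1917] psi 3.05 down [ 0.001  0.    -1.   ] w 0.0549 F [ 1.7 -0.5 -0.9]
0 -0.48 -0.6 0 0 0; -0.01 -0.48 -0.61 0 0 0.01; 0.03 -0.56 0 0 0 0.9; -0.02 -0.56 0 0 0 0.89; -0.08 -0.56 0 0 0 0.9
-0.13 -0.55 0 0 0 0.89; -0.18 -0.53 0 0 0 0.9; -0.22 -0.52 0 0 0 0.89; -0.28 -0.49 0 0 0 0.9; -0.32 -0.46 0 0 0 0.89
end [0.4799 0.1499 0.2401] -39.97
```

Call:
{"op": "jog_arm", "data": {
  "steps": "-0.3 -0.6 -0.6 0 0 0; -0.3 -0.8 -0.5 0 0 0; -0.2 -0.9 0 0 0 0; -0.2 -0.9 0 0 0 0; -0.2 -0.9 0 0 0 0"
}}

```text
time: 13.3
tcp_pos: [0.4253, 0.0937, 0.2344]
ee_rot: [1.0, 0.027, 0.001, -0.0]
ft_force: [-0.2, 0.4, 0.7]
gripper_width: 0.0544
finger_force: 0.0
```

Call:
{"op": "jog_arm", "data": {
  "steps": "-0.2 -0.9 0 0 0 0; -0.2 -0.9 0 0 0 0; -0.2 -0.9 0 0 0 0; -0.1 -0.9 0 0 0 0; 0 0 0 0 0 0"
}}

```text
time: 13.92
tcp_pos: [0.39, 0.2367, 0.2341]
ee_rot: [1.0, 0.028, 0.0, -0.0]
ft_force: [0.7, -0.6, -0.5]
gripper_width: 0.0546
finger_force: 0.0
```

Run:
```python
from h import *
st()
a=snap('scene','s3');b=snap('top','t3')
cv2.imwrite('pics/m3.png',np.vstack([np.hstack([cv2.resize(b[155:230,250:350],(400,300),interpolation=3),cv2.resize(a[190:280,180:300],(400,300),interpolation=3)]),np.hstack([cv2.resize(b[140:200,180:260],(400,300),interpolation=3),cv2.resize(a[160:220,290:370],(400,300),interpolation=3)])]))
```

```text
13.93 [0.39   0.2367 0.2341] psi 3.22 down [ 0.001  0.001 -1.   ] w 0.0546 F [ 0.7 -0.6 -0.5]
```

View pics/m3.png

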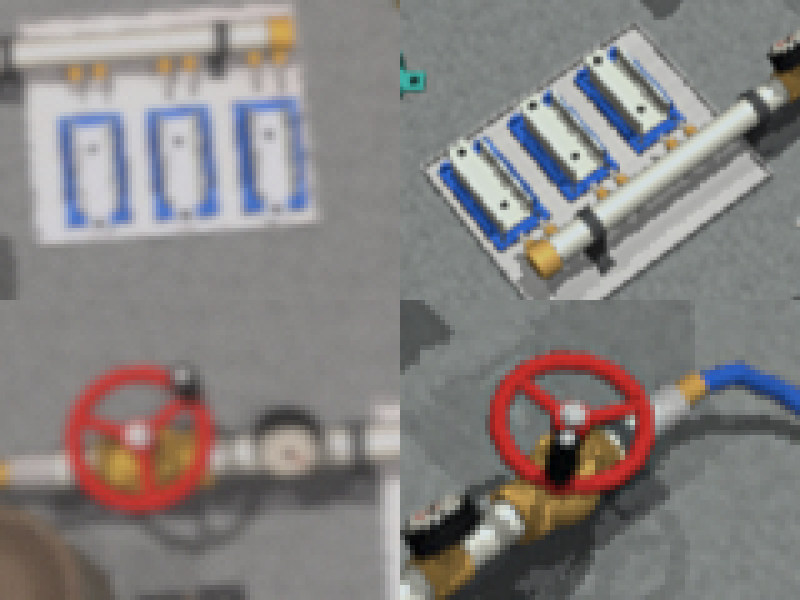

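The crops show the three channels lying alike in the nests, tabs towards the robot. The handle cap is at (183,376) in the top tile and (566,436) in the scene tile.

Run:
```python
from h import *
print(ray('top',180+183.5/5-.5,140+76.5/5-.5,.189),ray('scene',290+166.5/5-.5,160+136.5/5-.5,.189))
print('hub',ray('top',180+138.5/5-.5,140+135.5/5-.5,.148),ray('scene',290+172.5/5-.5,160+114.5/5-.5,.148))
```

```text
[0.59603981 0.19467811 0.189     ] [0.59371877 0.19554642 0.189     ]
hub [0.56732467 0.22993591 0.148     ] [0.56699392 0.22794565 0.148     ]
```

Call:
{"op": "jog_arm", "data": {
  "steps": "0.85 0.22 0 0 0 0; 0.85 0.22 0 0 0 0; 0.85 0.23 0 0 0 0; 0.85 0.22 0 0 0 0; 0.85 0.22 0 0 0 0"
}}

```text
time: 14.65
tcp_pos: [0.5635, 0.1979, 0.2337]
ee_rot: [1.0, 0.026, -0.0, 0.0]
ft_force: [0.2, -0.2, 0.1]
gripper_width: 0.0542
finger_force: 0.0
```

Call:
{"op": "jog_arm", "data": {
  "steps": "0.81 0.22 0 0 0 0; 0 0 0 0 0 0; 0 0 0 0 0 0"
}}

```text
time: 15.02
tcp_pos: [0.5948, 0.1917, 0.2333]
ee_rot: [1.0, 0.026, -0.0, 0.0]
ft_force: [-0.3, -0.5, -0.3]
gripper_width: 0.0544
finger_force: 0.0
```

Run:
```python
from h import *
st(); plan([(.595,.195,.152,3.1)])
a=snap('scene','s4')
```

```text
15.03 [0.5948 0.1917 0.2333] psi 2.97 down [-0.001 -0.    -1.   ] w 0.0544 F [-0.3 -0.5 -0.3]
0 -0.03 0.68 0 0 -0.01; 0.01 -0.03 0.68 0 0 0; 0 -0.02 0.67 0 0 -0.01
end [0.595  0.1949 0.1521] 3.09
```

Call:
{"op": "jog_arm", "data": {
  "steps": "0 -0.04 0.5 0 0 0; 0 -0.04 0.7 0 0 0; 0 0 0.5 0 0 0; 0 0 0.3 0 0 0; 0 0 0 0 0 0"
}}

```text
time: 15.7
tcp_pos: [0.5944, 0.1959, 0.1531]
ee_rot: [1.0, 0.027, -0.001, 0.0]
ft_force: [-0.7, -0.1, 0.5]
gripper_width: 0.0544
finger_force: 0.0
```

Call:
{"op": "jog_arm", "data": {
  "steps": "0 0 0 0 0 0; 0 0 0 0 0 0; 0 0 0 0 0 0; 0 0 0 0 0 0; 0 0 0 0 0 0",
  "fingers": -1,
  "grip_force": 20
}}

```text
time: 16.32
tcp_pos: [0.5952, 0.1955, 0.1536]
ee_rot: [1.0, 0.027, -0.0, 0.0]
ft_force: [-1.0, -1.3, 1.2]
gripper_width: 0.0186
finger_force: 20.0
```

Call:
{"op": "jog_arm", "data": {
  "steps": "0 0 0 0 0 0; 0 0 0 0 0 0"
}}

```text
time: 16.58
tcp_pos: [0.5952, 0.1956, 0.1535]
ee_rot: [1.0, 0.027, 0.0, 0.0]
ft_force: [0.5, -1.9, 2.0]
gripper_width: 0.0185
finger_force: 20.0
```

Run:
```python
from h import *
st()
a=snap('scene','s5');b=snap('top','t5')
cv2.imwrite('pics/m5.png',np.hstack([cv2.resize(b[140:200,180:240],(400,400),interpolation=3),cv2.resize(a[140:220,290:370],(400,400),interpolation=3)]))
```

```text
16.57 [0.5952 0.1956 0.1535] psi 3.04 down [ 0.    -0.001 -1.   ] w 0.0185 F [ 0.5 -1.9  2. ]
```

View pics/m5.png

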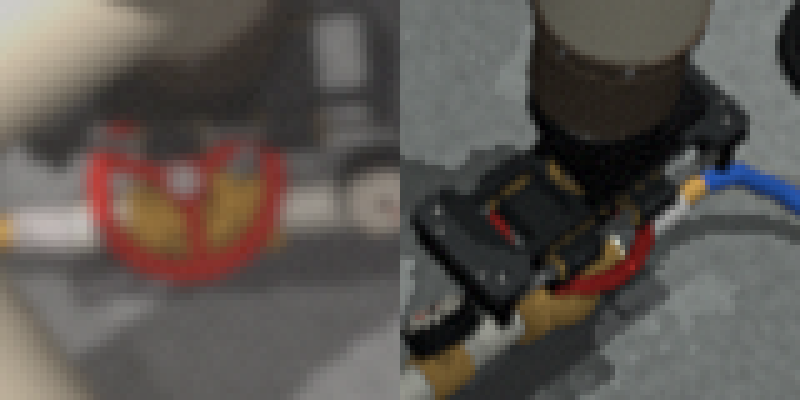

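```bash
cat >> h.py <<'E'
def arc(a0,a1,step,c,r,z0,start=None,psi=3.04):
    """angles deg; climb 2 mm/turn"""
    n=int(np.ceil(abs(a1-a0)/step)); A=np.linspace(a0,a1,n+1)[1:]
    plan([(c[0]+r*np.cos(np.radians(a)),c[1]+r*np.sin(np.radians(a)),z0+.002*(a-a0)/360,psi) for a in A],start)
def ang(c,o=None):
    o=o or manip.get_obs();d=np.array(o['tcp_pos'])[:2]-c;return np.degrees(np.arctan2(d[1],d[0])).round(1),np.hypot(*d).round(4)
E
python3 - <<'E'
from h import *
c=(.5668,.23);a,r=ang(c);print(a,r)
arc(a,a-200,20,c,.045,.1535,start=(.5952,.1956,.1535,3.04))
E
```

```text
-50.5 0.0446
-0.34 0.18 0 0 0 0; -0.39 0.05 0.01 0 0 0; -0.38 -0.1 0 0 0 0; -0.33 -0.21 0 0 0 0; -0.23 -0.32 0 0 0 0
-0.11 -0.37 0.01 0 0 0; 0.02 -0.39 0 0 0 0; 0.16 -0.36 0 0 0 0; 0.27 -0.28 0 0 0 0; 0.35 -0.18 0.01 0 0 0
end [0.5519 0.2726 0.1523] 3.04
```

Call:
{"op": "jog_arm", "data": {
  "steps": "-0.34 0.18 0 0 0 0; -0.39 0.05 0.01 0 0 0; -0.38 -0.1 0 0 0 0"
}}

```text
time: 17.05
tcp_pos: [0.5512, 0.1873, 0.1533]
ee_rot: [1.0, 0.026, 0.0, 0.001]
ft_force: [2.0, -2.4, 0.3]
gripper_width: 0.0182
finger_force: 20.0
```

Call:
{"op": "jog_arm", "data": {
  "steps": "-0.33 -0.21 0 0 0 0; -0.23 -0.32 0 0 0 0; -0.11 -0.37 0.01 0 0 0"
}}

```text
time: 17.42
tcp_pos: [0.5213, 0.2235, 0.1527]
ee_rot: [1.0, 0.027, -0.001, 0.0]
ft_force: [0.0, -3.1, 2.6]
gripper_width: 0.0182
finger_force: 20.0
```

Call:
{"op": "jog_arm", "data": {
  "steps": "0.02 -0.39 0 0 0 0; 0.16 -0.36 0 0 0 0"
}}

```text
time: 17.68
tcp_pos: [0.5234, 0.2405, 0.1518]
ee_rot: [0.999, 0.027, -0.009, 0.015]
ft_force: [1.6, -39.5, 11.4]
gripper_width: 0.0323
finger_force: 20.0
```

Call:
{"op": "jog_arm", "data": {
  "steps": "0.27 -0.28 0 0 0 0; 0.35 -0.18 0.01 0 0 0"
}}

```text
time: 17.92
tcp_pos: [0.553, 0.2731, 0.1517]
ee_rot: [1.0, 0.026, 0.001, -0.0]
ft_force: [-0.4, 0.4, 0.2]
gripper_width: 0.0287
finger_force: 0.0
```

Run:
```python
from h import *
c=(.5668,.23);st();print(ang(c))
arc(-250.5,-366,16.5,c,.045,.1523,start=(.5519,.2726,.1523,3.04))
```

```text
17.93 [0.553  0.2731 0.1517] psi 2.96 down [ 0.001  0.001 -1.   ] w 0.0287 F [-0.4  0.4  0.2]
(np.float64(107.7), np.float64(0.0453))
0.32 -0.04 0 0 0 0; 0.32 0.04 0 0 0 0; 0.29 0.14 0.01 0 0 0; 0.24 0.21 0 0 0 0; 0.17 0.28 0 0 0 0
0.09 0.31 0 0 0 0; 0 0.32 0.01 0 0 0
end [0.6117 0.2253 0.1515] 3.04
```

The wheel hit its stop near angle 170° and the fingers slipped off the handle. I'll open them and look.

Call:
{"op": "jog_arm", "data": {
  "steps": "0 0 -1 0 0 0; 0 0 -1 0 0 0; 0.3 -0.5 -0.2 0 0 0; 0.3 -1 0 0 0 0; 0.3 -1 0 0 0 0",
  "fingers": 0.25
}}

```text
time: 18.55
tcp_pos: [0.5827, 0.3782, 0.24]
ee_rot: [1.0, 0.027, 0.001, -0.002]
ft_force: [1.0, 0.5, -0.0]
gripper_width: 0.0537
finger_force: 0.0
```

Run:
```python
from h import *
st()
a=snap('scene','s6');b=snap('top','t6')
cv2.imwrite('pics/m6.png',np.hstack([cv2.resize(b[140:200,180:240],(400,400),interpolation=3),cv2.resize(a[140:220,290:370],(400,400),interpolation=3)]))
```

```text
18.55 [0.5827 0.3782 0.24  ] psi 3.07 down [ 0.001  0.003 -1.   ] w 0.0537 F [ 1.   0.5 -0. ]
```

View pics/m6.png

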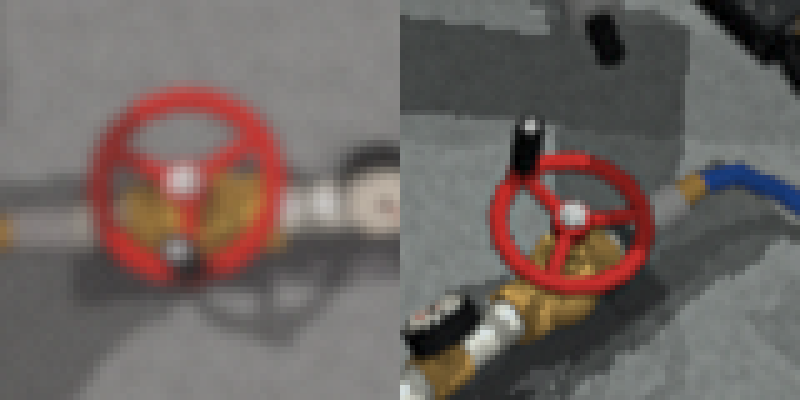

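The handle cap is now at top tile (179,248) and scene tile (530,124), on the robot side of the wheel.

Run:
```python
from h import *
s=20/3
t=ray('top',180+179.5/s-.5,140+248.5/s-.5,.188);q=ray('scene',290+130.5/5-.5,140+124.5/5-.5,.188)
print(t,q)
for p in(t,q): print(ang((.5672,.2295),{'tcp_pos':p}))
h=(t+q)/2; plan([(h[0],h[1],.235,3.1)])
```

```text
[0.5243189  0.22717186 0.188     ] [0.52014397 0.2279124  0.188     ]
(np.float64(-176.9), np.float64(0.0429))
(np.float64(-178.1), np.float64(0.0471))
-0.34 0.75 0.01 0 0 0.01; -0.35 0.74 0.02 0 0 0; -0.34 0.75 0.01 0 0 0.01; -0.34 0.75 0.02 0 0 0; -0.35 0.74 0.01 0 0 0.01
end [0.5221 0.2277 0.235 ] 3.08
```

Call:
{"op": "jog_arm", "data": {
  "steps": "-0.34 0.75 0.02 0 0 0; -0.35 0.74 0.02 0 0 0; -0.34 0.75 0.02 0 0 0; -0.34 0.75 0.02 0 0 0; -0.35 0.74 0.02 0 0 0"
}}

```text
time: 19.27
tcp_pos: [0.5212, 0.2224, 0.2359]
ee_rot: [1.0, 0.027, 0.0, -0.001]
ft_force: [-0.8, 0.2, -0.5]
gripper_width: 0.054
finger_force: 0.0
```

Call:
{"op": "jog_arm", "data": {
  "steps": "0 0 0.3 0 0 0; 0 0 0.7 0 0 0; 0 0 0.7 0 0 0; 0 0 0.35 0 0 0; 0 0 0 0 0 0"
}}

```text
time: 19.9
tcp_pos: [0.5214, 0.2226, 0.1529]
ee_rot: [1.0, 0.027, -0.001, 0.001]
ft_force: [0.1, 0.4, 0.1]
gripper_width: 0.0545
finger_force: 0.0
```

Call:
{"op": "jog_arm", "data": {
  "steps": "0 0 0 0 0 0; 0 0 0 0 0 0; 0 0 0 0 0 0; 0 0 0 0 0 0; 0 0 0 0 0 0",
  "fingers": -1,
  "grip_force": 40
}}

```text
time: 20.52
tcp_pos: [0.522, 0.2228, 0.1547]
ee_rot: [1.0, 0.027, 0.001, -0.001]
ft_force: [-1.2, 2.3, 1.6]
gripper_width: 0.0183
finger_force: 40.0
```

Call:
{"op": "jog_arm", "data": {
  "steps": "0 0 0 0 0 0; 0 -0.05 0 0 0 0; 0 0 0 0 0 0"
}}

```text
time: 20.9
tcp_pos: [0.5217, 0.2234, 0.1545]
ee_rot: [1.0, 0.027, 0.0, 0.001]
ft_force: [-0.3, -1.6, 3.9]
gripper_width: 0.018
finger_force: 40.0
```

Call:
{"op": "jog_arm", "data": {
  "steps": "0 -0.05 0 0 0 0; 0 -0.05 0 0 0 0; 0 0 0 0 0 0"
}}

```text
time: 21.28
tcp_pos: [0.5213, 0.2277, 0.1544]
ee_rot: [1.0, 0.027, -0.0, 0.001]
ft_force: [-0.4, -2.2, 4.7]
gripper_width: 0.0179
finger_force: 40.0
```

Call:
{"op": "jog_arm", "data": {
  "steps": "0 -0.05 0 0 0 0; 0 -0.05 0 0 0 0; 0 0 0 0 0 0"
}}

```text
time: 21.65
tcp_pos: [0.521, 0.2288, 0.1543]
ee_rot: [1.0, 0.027, -0.001, 0.003]
ft_force: [1.9, -10.9, 5.4]
gripper_width: 0.0179
finger_force: 40.0
```

Call:
{"op": "jog_arm", "data": {
  "steps": "0 -0.05 0 0 0 0; 0 0 0 0 0 0; 0 0 0 0 0 0"
}}

```text
time: 22.02
tcp_pos: [0.5209, 0.2293, 0.1543]
ee_rot: [1.0, 0.026, -0.001, 0.004]
ft_force: [3.6, -13.6, 4.6]
gripper_width: 0.0181
finger_force: 40.0
```

Call:
{"op": "jog_arm", "data": {
  "steps": "0 -0.05 0 0 0 0; 0 0 0 0 0 0; 0 0 0 0 0 0"
}}

```text
time: 22.4
tcp_pos: [0.5207, 0.2298, 0.1542]
ee_rot: [1.0, 0.026, -0.002, 0.006]
ft_force: [4.7, -17.3, 6.3]
gripper_width: 0.0179
finger_force: 40.0
```

```bash
python3 -c "
from h import *
st();print(ang((.5668,.2297)))"
```

```text
22.4 [0.5207 0.2298 0.1542] psi 3.01 down [-0.003 -0.012 -1.   ] w 0.0179 F [  4.7 -17.3   6.3]
(np.float64(179.8), np.float64(0.0461))
```

The stop is firm: 17 N at about -179°. Now I'll back off two turns.

```bash
python3 -c "
from h import *
arc(-179,541,20,(.5668,.2297),.045,.153,start=(.5215,.2368,.153,3.04))"
```

```text
0.05 0.58 0 0 0 0; 0.18 0.35 -0.01 0 0 0; 0.29 0.26 0 0 0 0; 0.37 0.15 0 0 0 0; 0.39 0.01 0 0 0 0
0.37 -0.12 -0.01 0 0 0; 0.31 -0.24 0 0 0 0; 0.2 -0.33 0 0 0 0; 0.09 -0.38 0 0 0 0; -0.06 -0.39 -0.01 0 0 0
-0.18 -0.34 0 0 0 0; -0.29 -0.27 0 0 0 0; -0.36 -0.14 -0.01 0 0 0; -0.39 -0.02 0 0 0 0; -0.38 0.12 0 0 0 0
-0.3 0.24 0 0 0 0; -0.21 0.34 -0.01 0 0 0; -0.08 0.38 0 0 0 0; 0.05 0.38 0 0 0 0; 0.18 0.35 -0.01 0 0 0
0.29 0.26 0 0 0 0; 0.37 0.15 0 0 0 0; 0.39 0.01 0 0 0 0; 0.37 -0.12 -0.01 0 0 0; 0.31 -0.24 0 0 0 0
0.2 -0.33 0 0 0 0; 0.09 -0.38 0 0 0 0; -0.06 -0.39 -0.01 0 0 0; -0.18 -0.34 0 0 0 0; -0.29 -0.27 0 0 0 0
-0.36 -0.14 -0.01 0 0 0; -0.39 -0.02 0 0 0 0; -0.38 0.12 0 0 0 0; -0.3 0.24 0 0 0 0; -0.21 0.34 -0.01 0 0 0
-0.08 0.38 0 0 0 0
end [0.5219 0.2288 0.157 ] 3.04
```

Call:
{"op": "jog_arm", "data": {
  "steps": "0.05 0.58 0 0 0 0; 0.18 0.35 -0.01 0 0 0; 0.29 0.26 0 0 0 0; 0.37 0.15 0 0 0 0; 0.39 0.01 0 0 0 0"
}}

```text
time: 23.02
tcp_pos: [0.5757, 0.185, 0.1548]
ee_rot: [1.0, 0.026, -0.0, -0.0]
ft_force: [-4.3, 5.1, 6.7]
gripper_width: 0.0181
finger_force: 40.0
```

```bash
python3 -c "
from h import *
st();print(ang((.5668,.2297)))"
```

```text
23.02 [0.5757 0.185  0.1548] psi 3.03 down [-0.001  0.    -1.   ] w 0.0181 F [-4.3  5.1  6.7]
(np.float64(-78.7), np.float64(0.0456))
```

Call:
{"op": "jog_arm", "data": {
  "steps": "0.37 -0.12 -0.01 0 0 0; 0.31 -0.24 0 0 0 0; 0.2 -0.33 0 0 0 0; 0.09 -0.38 0 0 0 0; -0.06 -0.39 -0.01 0 0 0"
}}

```text
time: 23.65
tcp_pos: [0.6095, 0.244, 0.1555]
ee_rot: [1.0, 0.026, 0.0, 0.002]
ft_force: [-0.4, -3.1, 5.5]
gripper_width: 0.018
finger_force: 40.0
```

Call:
{"op": "jog_arm", "data": {
  "steps": "-0.18 -0.34 0 0 0 0; -0.29 -0.27 0 0 0 0; -0.36 -0.14 -0.01 0 0 0; -0.39 -0.02 0 0 0 0; -0.38 0.12 0 0 0 0"
}}

```text
time: 24.28
tcp_pos: [0.5428, 0.2684, 0.1561]
ee_rot: [1.0, 0.027, 0.001, -0.001]
ft_force: [3.5, -0.4, 3.1]
gripper_width: 0.0181
finger_force: 40.0
```

Call:
{"op": "jog_arm", "data": {
  "steps": "-0.3 0.24 0 0 0 0; -0.21 0.34 -0.01 0 0 0; -0.08 0.38 0 0 0 0; 0.05 0.38 0 0 0 0; 0.18 0.35 -0.01 0 0 0"
}}

```text
time: 24.9
tcp_pos: [0.5327, 0.1991, 0.1566]
ee_rot: [1.0, 0.026, 0.001, -0.001]
ft_force: [3.4, 7.4, 0.7]
gripper_width: 0.0182
finger_force: 40.0
```

Call:
{"op": "jog_arm", "data": {
  "steps": "0.29 0.26 0 0 0 0; 0.37 0.15 0 0 0 0; 0.39 0.01 0 0 0 0; 0.37 -0.12 -0.01 0 0 0; 0.31 -0.24 0 0 0 0"
}}

```text
time: 25.52
tcp_pos: [0.6, 0.1986, 0.1567]
ee_rot: [1.0, 0.026, -0.003, 0.002]
ft_force: [-5.8, 0.3, 7.3]
gripper_width: 0.0177
finger_force: 40.0
```

Call:
{"op": "jog_arm", "data": {
  "steps": "0.2 -0.33 0 0 0 0; 0.09 -0.38 0 0 0 0; -0.06 -0.39 -0.01 0 0 0; -0.18 -0.34 0 0 0 0; -0.29 -0.27 0 0 0 0"
}}

```text
time: 26.15
tcp_pos: [0.5906, 0.2677, 0.158]
ee_rot: [1.0, 0.026, 0.002, 0.0]
ft_force: [3.5, 0.6, 4.8]
gripper_width: 0.0181
finger_force: 40.0
```

Call:
{"op": "jog_arm", "data": {
  "steps": "-0.36 -0.14 -0.01 0 0 0; -0.39 -0.02 0 0 0 0; -0.38 0.12 0 0 0 0; -0.3 0.24 0 0 0 0; -0.21 0.34 -0.01 0 0 0"
}}

```text
time: 26.78
tcp_pos: [0.5232, 0.2433, 0.1584]
ee_rot: [1.0, 0.027, -0.001, -0.0]
ft_force: [1.8, 2.5, 4.2]
gripper_width: 0.0177
finger_force: 40.0
```

Call:
{"op": "jog_arm", "data": {
  "steps": "-0.08 0.38 0 0 0 0; 0 0 0 0 0 0; 0 0 0 0 0 0"
}}

```text
time: 27.15
tcp_pos: [0.5213, 0.2258, 0.1583]
ee_rot: [1.0, 0.026, -0.001, 0.002]
ft_force: [-0.2, -1.9, 8.0]
gripper_width: 0.018
finger_force: 40.0
```

Run:
```python
from h import *
st();print(ang((.5668,.2297)))
a=snap('scene','s7');b=snap('top','t7')
cv2.imwrite('pics/m7.png',np.hstack([cv2.resize(b[140:220,180:340],(400,200),interpolation=3),cv2.resize(a[150:270,180:380],(400,240),interpolation=3)[:200]]))
```

```text
27.15 [0.5213 0.2258 0.1583] psi 2.99 down [-0.002 -0.004 -1.   ] w 0.018 F [-0.2 -1.9  8. ]
(np.float64(-175.1), np.float64(0.0457))
```

View pics/m7.png

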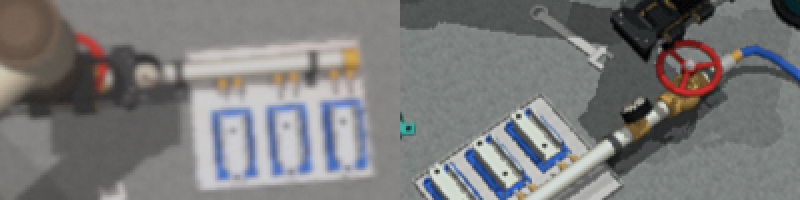

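The picture shows the gripper on the handle at the robot side of the wheel and the three channels unmoved. The wheel is about 3 mm (4°) past two turns, so I'll trim it.

Call:
{"op": "jog_arm", "data": {
  "steps": "0 -0.07 0 0 0 0; 0 0 0 0 0 0; 0 0 0 0 0 0; 0 0 0 0 0 0"
}}

```text
time: 27.75
tcp_pos: [0.5212, 0.2286, 0.1583]
ee_rot: [1.0, 0.026, -0.001, 0.002]
ft_force: [-0.0, -0.7, 7.8]
gripper_width: 0.0181
finger_force: 40.0
```

```bash
python3 -c "
from h import *
print(manip.job_done())"
```

```text
the job is handed in; nothing more can be done
None
```

The channel is seated in the middle nest the same way round as the other two. The wheel was closed hard against its stop (about 17 N), then backed off two full turns, ending within about 1°. The job was handed in at about 28 s with the gripper still holding the handle; on the first closing pass the fingers slipped off the handle at the stop (39.5 N peak wrist force, just under the 40 N limit), so I regripped and closed it again.

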